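# Open a tight pickle jar on the cap torque tester

### The arm

A 7-joint arm with a two-finger parallel gripper is mounted at the origin on the work surface. World frame = base frame: x ahead of the robot, y to its left, z up, the work surface at z = 0. Lengths are in m, angles in rad, forces in N, time in s.
With the tool pointing down it reaches from about 0.4 to 0.85 m from the base axis. Payload 10.4 kg.
Tool frame: the origin (TCP) lies at the very end of the fingers, on their centre line; the grasp point (between the pads) lies 19 mm behind it; x points along the fingers, y is the direction in which the jaws open and shut, and the axes are right-handed (so a half turn about x gives the same grasp; the last joint's range is limited). The gripper opens to 85 mm and grips with 20 to 120 N. Pads are 22 mm wide; open, the fingers measure 114 mm over their backs; the gripper's body (76 mm by 85 mm) begins 54 mm behind the grasp point. The pads swing forward as they close: fully open they stand 13 mm farther back than shut.
Start: joints at [-1.176, 0.332, -0.065, 1.46, 0.022, 1.35, -0.088], TCP at [0.254, 0.571, 0.231] pointing down, gripper open.
Joint ranges: [-2.6, 2.6], [-0.5, 2.12], [-1.47, 1.34], [0.16, 2.42], [-1.27, 4.41], [0.06, 2.06], [-2.6, 2.6]. Speed limits (rad/s): [2.22, 2.22, 2.79, 2.79, 3.14, 3.14, 3.14].

### API

Orientations are given as a unit quaternion [x, y, z, w].
In Python, from workcell import monitor, camera, ticket, regions_of gives the robot as it stands.
- The arm moves only by the tool step_arm, never from a script. Its argument "increments" is a list of rows, each a list of 5 numbers: the finger opening in m, from 0 to 0.0854, then the shift along the world's x, y, z in m, then the turn about the world's z in rad. A call has 1 to 12 rows; each row shifts and turns the commanded pose from where the row before left it; what a row does not reach is not made up. A row lasts 1/12 s, in which the tool goes at most 41.7 mm and 7.16 degrees, less where a joint would pass 70% of its speed; a pose out of reach is approached as far as the arm can. A call with a gripper value outside its range is refused whole. The fingers move at their own pace and stop on an object; "force" is the grip in N (left out, the last holds). Time passes only in rows, so rows that do not move let the fingers close. It gives the time, the measured TCP pose, the force and the opening at its end, in the units of the state.
- monitor.get_obs(): the state, without advancing time (a new reading comes with each control period).
- camera(name): name is "scene" or "top" or "wrist"; returns a dict with "color" (480x640x3 uint8, red, green, blue), "range_z" (480x640 float32, m along the optical axis (not along the pixel's ray), 0 where there is no reading), "fx", "fy", "cx", "cy" (pixels), "cam_to_world" (4x4, takes a point from camera to world coordinates). Camera axes: x right, y up, looking along -z (the intrinsics and any distortion apply to the point x, -y, -z); pixel columns grow to the right and rows downward; lengths in m; the calibration is good to about 2 mm. A picture is of the moment at which its call begins.
- ticket.hand_in(): hands the job in, once; it reports no verdict.
Trained networks look in a picture, given as the dict that the camera call returned (one of the last four; its "shot" number tells which), for a name from the list of things; names that differ only in an ending like _2 or _b are one class to them, and where a whole thing is asked for, a point or a joint stands for the part that bears it (a point fixed in the world has none). Each returns a list of dicts, best first, with "p" (0 to 1); they miss things now and then, are a little off and sometimes report something else, mostly with a low value. They report only what shows in the picture. A call takes as long as a camera call. They do not tell look-alikes from the thing itself.
- regions_of(picture, query): "region" (480x640 bool, what is visible of it) and "centre" ([row, column] in pixels, amid what is visible of it).
The state is a dict: "clock": time; "joint_pos": joint angles; "joint_velocities": joint speeds; "tau": joint torques, N m; "position": TCP position; "ee_rot": TCP orientation; "ft_force": force on the tool from outside, world axes, zero at the start; "torque": the same for the moment, N m; "grip_width": opening from 0.0 (shut) to 1.0 (fully open).
Only numpy, scipy, OpenCV 4.12 (cv2) and the standard library are available. Lean on these libraries where they do the work, as an engineer would, in place of code of your own. Each camera call takes 0.05 s, during which the arm holds its last target. There are 200 camera calls.

### The job

Open the pickle jar that stands in the torque tester: first turn the orange clamp knob clockwise until it clicks past its detent and stays home, bracing the jar, then turn the gold lid anticlockwise only until its lugs come free of the thread (about a sixth of a turn) and lift it straight off. The jar must not turn or rise in the clamp, and the other things on the bench stay where they are. Finish while still holding the lid level and still, a centimetre or two above the jar's mouth.

Things in the scene. Friction and masses are not known exactly. Their poses are not given: they have to be found in the camera images.
- tester: Cap torque tester fixed on the bench: white box 200 x 300 mm, steel deck 80 mm up, sloping panel on its -x side (to 160 mm out). Origin: centre of its underside. Along its y axis the jar stands 65 mm to -y, the clamp knob 85 mm to +y. Four rubber posts round the jar rise 58 mm above the deck: two fixed to -y of it, two on a crosshead that the clamp pushes to -y against it.
- clamp_knob (a joint): Angle of the orange clamp knob about its vertical axis: 0 open, 1.35 rad stop, growing clockwise seen from above; starts at 0 to 0.15. Over-centre toggle: it stiffens up to about 0.3 N m, the detent lies at 1.1 rad, past it the knob snaps on to its stop and stays; let go before that it springs back open. Locked, it presses the jar with about 35 N.
- knob_grip (a point): Point on the knob's axis where to grip it, 139 mm above the bench. The knob is an upright bar 60 mm long, 14 mm thick, its top at 154 mm, on a flat disc (48 mm across, top at 114 mm) over the clamp housing (62 x 70 mm, top at 108 mm). The point's x axis runs along the bar and turns with it, z up; with the knob at 0 the bar lies along the tester's x axis.
- jar: Glass jar of whole pickled cucumbers, 68 mm across, 116.5 mm tall, 0.3 to 0.55 kg, loose, standing on the deck between the posts with a few mm of play; the closing clamp shifts it by up to 5 mm. Origin: centre of its underside (80 mm above the bench), z up. It is 68 mm wide up to 84 mm, then narrows to a neck 45 mm wide at 96 mm.
- jar_mouth (a point): Centre of the jar's rim, on its axis 116.5 mm above its underside.
- jar_side (a point): Mark on the jar's side, 34 mm from its axis along the jar's x axis and 50 mm above its underside: moves if the jar turns or shifts.
- lid: Gold twist-off lid, 60 mm across, 20.5 mm tall, 40 g, loose. Origin: centre of its open lower edge, z up; screwed on, 100.5 mm above the jar's underside. Three lugs hook under the jar's thread, a springy seal holds it tight (about 0.4 N m to turn, 13 N of spring; it cannot be pulled off). Turned 40 to 52 degrees anticlockwise from above it rises 1 mm and is free to lift; past 73 to 83 it meets a stop.
- lid_grip (a point): Middle of the lid: on its axis, 10 mm above its lower edge. Grip across the 60 mm diameter in any direction.
- lid_edge (a point): Point on the lid's rim 30 mm from its axis along the lid's x axis, 10 mm above its lower edge: shows how far the lid is turned. At the start it lies 5 to 13 degrees clockwise of the jar's x axis.
- waiting_jar: A second, closed jar of the same kind standing on the bench beside the tester, 121 mm tall: leave it. Origin: centre of its underside.
- tape_roll: Roll of brown packing tape lying flat, 104 mm across, 48 mm high: leave it. Origin: centre of its underside.
- scissors: Pair of scissors with light blue handles, lying flat, 200 x 50 x 10 mm: leave them. Origin: centre of the underside.
Things that resemble listed ones, but are neither listed nor needed, are in the scene too. Leave any blue or purple look-alike of the jar alone.

How it is judged:
On the way, in this order (a step that is already met when the one before it is completed fails the run):
1. the clamp knob is turned past its detent, with the lid still screwed on (value of joint clamp_knob above 1.2 rad and z of lid in the frame of jar below 0.105 m and x of lid_edge in the frame of jar above 0.0245 m), for 0.2 s.
2. the lid is turned until its lugs are free, still down on the jar, the clamp locked (value of joint clamp_knob above 1.2 rad and z of lid in the frame of jar below 0.11 m and y of lid_edge in the frame of jar above 0.015 m), for 0.1 s.
At the end, for the whole second after the job is handed in: Knob past its detent (over 1.2 rad); fingers hold the lid still and level (0.15 rad), its edge 3 to 40 mm above the rim, within 12 mm of the jar's axis, touching neither jar nor tester; jar upright on the deck, side mark moved under 10 mm; other things moved under 15 mm (value of joint clamp_knob above 1.2 rad and z of lid in the frame of jar_mouth between 0.003 and 0.04 m and horizontal distance between lid and jar_mouth below 0.012 m and angle between lid's own z axis and vertical below 0.15 rad and linear speed of lid below 0.02 m/s and contact force between the fingers and lid above 2 N and contact force between lid and jar below 0.1 N and contact force between lid and tester below 0.1 N and z of jar in the frame of tester between 0.077 and 0.083 m and angle between jar's own z axis and vertical below 0.06 rad and distance of jar_side from where it was at the start of the episode below 0.01 m and distance of each of waiting_jar, tape_roll, scissors from where it was at the start of the episode below 0.015 m); the arm keeps its last pose, push and grip.
It fails at once if the jar turns or shifts in the clamp (its side mark moves more than 10 mm) (distance of jar_side from where it was at the start of the episode above 0.01 m).
It fails at once if the jar is lifted off the deck (z of jar in the frame of tester above 0.084 m).
It fails at once if the lid is turned on past free (more than 100 degrees from the jar's own mark) (x of lid_edge in the frame of jar below -0.0055 m).
It fails at once if the waiting jar, the tape or the scissors are disturbed (distance of any of waiting_jar, tape_roll, scissors from where it was at the start of the episode above 0.015 m).
It also fails if it takes over 45 s, if anything falls off the work surface, if the arm or the gripper's body presses on something with over 40 N, if the wrist force passes 120 N, or if a joint passes its speed limit or range.

## Working session

There is one attempt and no reset: what is moved stays moved. The work goes in short steps, Python scripts to look and compute and a tool call to move; the robot and the scene stay as the last step left them, time stands still between calls to the robot, and variables do not carry over. Pictures are saved under pics/ and viewed, about 8 in all and at most 12, crops included, and the job is handed in when it is done.

Besides the shell and the picture viewer there is one more tool, called after ">>>" as a command line: name --pt "numbers of a row" for each row, then --argument value for the rest. step_arm: Moves the arm, as the interface text tells. Its arguments: {"type":"object","properties":{"increments":{"type":"array"},"force":{"type":"number"}},"required":["increments"]}

```bash
mkdir -p pics; cat > h.py <<'E'
import numpy as np, cv2
from workcell import monitor, camera, ticket, regions_of
def pts(p, m=None):
    z=p["range_z"]; m=(z>0) if m is None else (m&(z>0))
    r,c=np.nonzero(m); d=z[r,c]
    P=np.stack([(c-p["cx"])/p["fx"]*d, -(r-p["cy"])/p["fy"]*d, -d, np.ones_like(d)])
    return (np.array(p["cam_to_world"])@P)[:3].T, r, c
def save(n,im): cv2.imwrite("pics/"+n, im[...,::-1])
E
python3 - <<'E'
from h import *
o=monitor.get_obs(); print({k:np.round(v,3) for k,v in o.items()})
for n in ["scene","top"]:
    p=camera(n); save(n+".png",p["color"]); print(n, [k for k in p], np.round(p["cam_to_world"],3).tolist())
    for q in ["tester","clamp_knob","jar","lid","waiting_jar","tape_roll","scissors"]:
        for d in regions_of(p,q)[:4]:
            P,r,c=pts(p,d["region"])
            if len(P): print(n,q,round(d["p"],2),np.round(d["centre"]),len(P),np.round(np.median(P,0),3),np.round(np.percentile(P,2,0),3),np.round(np.percentile(P,98,0),3))
E
```

```text
{'clock': np.float64(0.0), 'joint_pos': array([-1.176,  0.333, -0.065,  1.461,  0.022,  1.35 , -0.089]), 'joint_velocities': array([ 0.   ,  0.   , -0.002,  0.001,  0.002, -0.002,  0.   ]), 'tau': array([ 0.0000e+00, -6.2547e+01,  4.9000e-02, -3.9160e+01,  1.6000e-02,
        1.0000e-02,  0.0000e+00]), 'position': array([0.253, 0.571, 0.23 ]), 'ee_rot': array([ 0.146,  0.692, -0.147,  0.692]), 'ft_force': array([-0.588,  0.394,  0.956]), 'torque': array([-0.008,  0.021,  0.024]), 'grip_width': np.float64(0.999)}
scene ['color', 'range_z', 'fx', 'fy', 'cx', 'cy', 'cam_to_world', 'shot'] [[0.84, -0.426, 0.337, 0.813], [0.543, 0.669, -0.507, -0.374], [-0.01, 0.609, 0.793, 0.758], [0.0, 0.0, 0.0, 1.0]]
scene tester 0.91 [319. 282.] 18366 [ 0.579 -0.118  0.078] [ 0.413 -0.24   0.021] [0.653 0.046 0.141]
scene clamp_knob 0.87 [256. 308.] 710 [ 0.557 -0.013  0.136] [ 0.528 -0.04   0.095] [0.583 0.002 0.153]
scene jar 0.69 [287. 168.] 1863 [ 0.351 -0.173  0.081] [ 0.303 -0.199  0.009] [ 0.365 -0.141  0.115]
scene jar 0.66 [328. 264.] 1200 [ 0.578 -0.171  0.146] [ 0.535 -0.187  0.085] [ 0.586
[... 1021 characters left out ...]
0.157]
top jar 0.91 [251. 409.] 257 [ 0.536 -0.125  0.15 ] [ 0.519 -0.156  0.094] [ 0.569 -0.119  0.17 ]
top jar 0.61 [250. 484.] 1014 [ 0.531 -0.303  0.087] [ 0.501 -0.342  0.009] [ 0.564 -0.283  0.118]
top jar 0.61 [342. 423.] 972 [ 0.333 -0.161  0.088] [ 0.298 -0.196 -0.001] [ 0.364 -0.133  0.118]
top lid 0.95 [236. 422.] 775 [ 0.552 -0.152  0.201] [ 0.525 -0.18   0.167] [ 0.581 -0.124  0.205]
top waiting_jar 0.68 [245. 284.] 867 [0.545 0.142 0.119] [0.518 0.114 0.   ] [0.578 0.176 0.124]
top tape_roll 0.77 [159. 438.] 1116 [ 0.724 -0.211  0.046] [ 0.672 -0.258  0.004] [ 0.77  -0.16   0.052]
top scissors 0.7 [176. 353.] 765 [ 0.721 -0.024  0.008] [ 0.674 -0.103  0.001] [0.746 0.11  0.013]
```

View pics/scene.png

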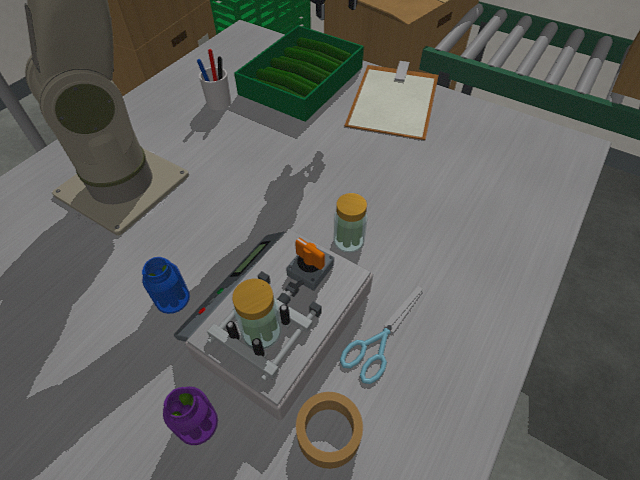

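```bash
cat > m.py <<'E'
from h import *
def circ(A):
    M=np.c_[2*A,np.ones(len(A))]; s=np.linalg.lstsq(M,(A**2).sum(1),rcond=None)[0]
    return s[:2],np.sqrt(s[2]+s[:2]@s[:2])
def meas(n):
    p=camera(n); P,r,c=pts(p)
    def box(P,x,y,z): return P[(abs(P[:,0]-x[0])<x[1])&(abs(P[:,1]-y[0])<y[1])&(P[:,2]>z[0])&(P[:,2]<z[1])]
    T=box(P,(.555,.06),(-.153,.06),(.194,.21)); print(n,"lidtop",len(T),T.mean(0).round(4),"minrect",cv2.minEnclosingCircle(T[:,:2].astype(np.float32)))
    K=box(P,(.555,.06),(-.01,.06),(.147,.162))
    if len(K)>10: print(n,"knobtop",len(K),K.mean(0).round(4),cv2.minAreaRect(K[:,:2].astype(np.float32)))
    D=box(P,(.53,.16),(-.07,.22),(.074,.086)); print(n,"deck",len(D),D[:,2].mean().round(4),cv2.minAreaRect(D[:,:2].astype(np.float32)))
    return p
if __name__=="__main__":
    p=meas("scene"); q=meas("top")
    im=np.hstack([cv2.resize(p["color"][200:380,190:370],(400,400),interpolation=2),cv2.resize(q["color"][190:300,320:460],(400,400),interpolation=2)])
    save("crop1.png",im)
E
python3 m.py
```

```text
scene lidtop 1187 [ 0.5538 -0.1545  0.1992] minrect ((0.5517641305923462, -0.1533009558916092), 0.03102361038327217)
scene knobtop 270 [ 0.5556 -0.0068  0.1509] ((0.5548305511474609, -0.005536988377571106), (0.023242773488163948, 0.05810029059648514), 73.06819152832031)
scene deck 9301 0.0782 ((0.553685188293457, -0.0696982592344284), (0.43998485803604126, 0.19143034517765045), 89.19052124023438)
top lidtop 721 [ 0.5518 -0.1527  0.2009] minrect ((0.551916778087616, -0.15344856679439545), 0.03043031319975853)
top knobtop 212 [ 0.5528 -0.0052  0.1528] ((0.5537868142127991, -0.005509680137038231), (0.02091381326317787, 0.05960419028997421), 87.61292266845703)
top deck 7300 0.0796 ((0.5505408644676208, -0.07058355212211609), (0.43842971324920654, 0.20268797874450684), 88.43348693847656)
```

View pics/crop1.png

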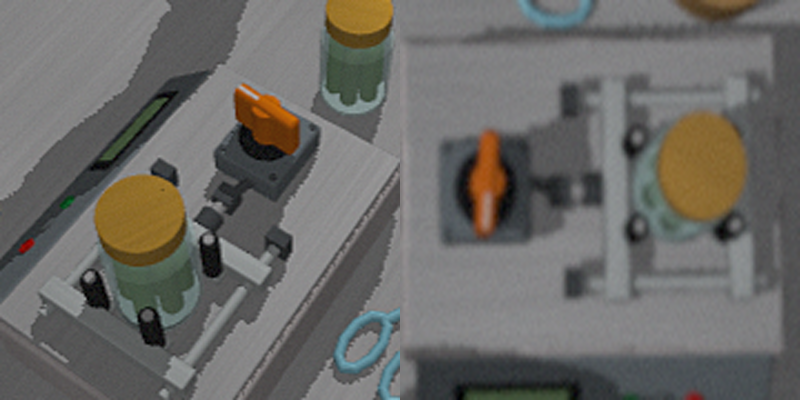

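```bash
python3 - <<'E'
from h import *
from scipy.spatial.transform import Rotation as R
o=monitor.get_obs(); print(R.from_quat(o["ee_rot"]).as_matrix().round(3))
p=camera("wrist"); print(np.round(p["cam_to_world"],3).tolist(),p["fx"])
E
```

```text
[[ 0.     0.406  0.914]
 [ 0.     0.914 -0.406]
 [-1.     0.    -0.   ]]
[[0.405, -0.88, -0.249, 0.191], [0.914, 0.39, 0.109, 0.599], [0.001, -0.272, 0.962, 0.374], [0.0, 0.0, 0.0, 1.0]] 432.2322395095547
```

>>> step_arm --pt "0.0854 0.017 -0.032 0 0.025" --pt "0.0854 0.017 -0.032 0 0.025" --pt "0.0854 0.017 -0.032 0 0.025" --pt "0.0854 0.017 -0.032 0 0.025" --pt "0.0854 0.017 -0.032 0 0.025" --pt "0.0854 0.017 -0.032 0 0.025" --pt "0.0854 0.017 -0.032 0 0.025" --pt "0.0854 0.017 -0.032 0 0.025" --pt "0.0854 0.017 -0.032 0 0.025" --pt "0.0854 0.017 -0.032 0 0.025" --pt "0.0854 0.017 -0.032 0 0.025" --pt "0.0854 0.017 -0.032 0 0.025"

```text
clock: 1.95
position: [0.4581, 0.1856, 0.2317]
ee_rot: [0.041, 0.706, -0.041, 0.706]
ft_force: [1.3, 2.3, 0.3]
grip_width: 1.001
```

>>> step_arm --pt "0.05 0.017 -0.032 0 0.025" --pt "0.05 0.017 -0.032 0 0.025" --pt "0.05 0.017 -0.032 0 0.025" --pt "0.05 0.017 -0.032 0 0.025" --pt "0.05 0.017 -0.032 0 0.0" --pt "0.05 0.011 -0.03 0 0.0" --pt "0.05 0 0 0 0"

```text
clock: 2.53
position: [0.5548, -0.0103, 0.2316]
ee_rot: [0.008, 0.707, -0.01, 0.707]
ft_force: [0.3, -0.6, -0.1]
grip_width: 0.587
```

```bash
cat > look.py <<'E'
from h import *
from scipy.spatial.transform import Rotation as R
o=monitor.get_obs(); M=R.from_quat(o["ee_rot"]).as_matrix()
print("t",round(float(o["clock"]),2),"pos",np.round(o["position"],4),"jaw",np.degrees(np.arctan2(M[1,1],M[0,1])).round(1),"j",np.round(o["joint_pos"],2),"F",np.round(o["ft_force"],1),"T",np.round(o["torque"],2),"w",round(float(o["grip_width"]),3))
E
cat > l2.py <<'E'
import look; from h import *
p=camera("wrist"); save("w1.png",p["color"]); P,r,c=pts(p)
K=P[(abs(P[:,0]-.555)<.05)&(abs(P[:,1]+.006)<.05)&(P[:,2]>.12)&(P[:,2]<.16)]
col=p["color"][r,c].astype(int); org=(col[:,0]-col[:,2]>80)
K=P[org&(abs(P[:,0]-.555)<.05)&(abs(P[:,1]+.006)<.05)&(P[:,2]>.148)&(P[:,2]<.16)]
print(len(K), len(K) and (K.mean(0).round(4), cv2.minAreaRect(K[:,:2].astype(np.float32))))
A=K[:,:2]-K[:,:2].mean(0); w,v=np.linalg.eigh(A.T@A); print("bar",np.degrees(np.arctan2(v[1,1],v[0,1])))
E
python3 l2.py
```

```text
t 2.53 pos [ 0.5548 -0.0103  0.2316] jaw 88.5 j [-0.44  0.18  0.42  1.67 -0.07  1.31  1.54] F [ 0.3 -0.6 -0.1] T [-0.05  0.1  -0.01] w 0.587
2310 (array([ 0.5529, -0.0044,  0.1538]), ((0.5520009994506836, -0.00496525876224041), (0.022109780460596085, 0.057468656450510025), 89.7701187133789))
bar 173.10838165494906
```

View pics/w1.png

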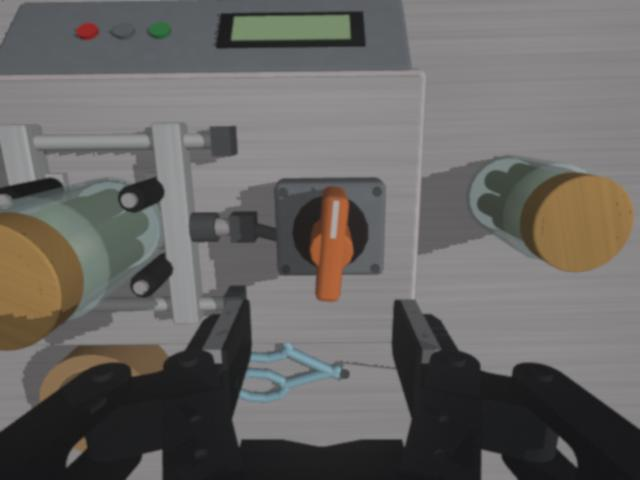

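>>> step_arm --pt "0.05 0 0 0 -0.05" --pt "0.05 0 0 0 -0.05"

```text
clock: 2.75
position: [0.5535, -0.0019, 0.2313]
ee_rot: [0.042, 0.706, -0.042, 0.706]
ft_force: [-0.2, 0.7, 0.3]
grip_width: 0.588
```

```bash
python3 l2.py
```

```text
t 2.75 pos [ 0.5535 -0.0019  0.2313] jaw 83.2 j [-0.45  0.17  0.42  1.67 -0.07  1.31  1.44] F [-0.2  0.7  0.3] T [0.   0.01 0.02] w 0.588
2329 (array([ 0.553 , -0.0041,  0.1537]), ((0.5520429611206055, -0.0047060586512088776), (0.02228071540594101, 0.05738865211606026), 72.0351791381836))
bar 172.71131620817937
```

>>> step_arm --pt "0.05 -0.001 -0.002 -0.02 0" --pt "0.05 0 0 -0.03 0" --pt "0.05 0 0 -0.03 0" --pt "0.05 0 0 -0.02 0" --pt "0.05 0 0 -0.009 0" --pt "0.05 0 0 0 0" --force 60

```text
clock: 3.3
position: [0.5513, -0.004, 0.1206]
ee_rot: [0.041, 0.707, -0.041, 0.705]
ft_force: [-0.8, -0.6, 0.6]
grip_width: 0.586
```

>>> step_arm --pt "0.0 0 0 0 0" --pt "0.0 0 0 0 0" --pt "0.0 0 0 0 0" --pt "0.0 0 0 0 0" --pt "0.0 0 0 0 0" --pt "0.0 0 0 0 0" --force 60

```text
clock: 3.8
position: [0.5535, -0.0051, 0.1241]
ee_rot: [0.042, 0.705, -0.042, 0.707]
ft_force: [-2.4, -1.4, 5.9]
grip_width: 0.15
```

```bash
python3 look.py
```

```text
t 3.8 pos [ 0.5535 -0.0051  0.1241] jaw 83.2 j [-0.43  0.27  0.41  1.81 -0.12  1.09  1.48] F [-2.4 -1.4  5.9] T [-0.29  0.43 -0.02] w 0.15
```

>>> step_arm --pt "0.0 0 0 0.003 -0.05" --pt "0.0 0 0 0 -0.11" --pt "0.0 0 0 0 -0.11" --pt "0.0 0 0 0 -0.11" --pt "0.0 0 0 0 -0.11" --pt "0.0 0 0 0 -0.11" --pt "0.0 0 0 0 -0.11" --pt "0.0 0 0 0 -0.11" --pt "0.0 0 0 0 -0.11" --pt "0.0 0 0 0 -0.11" --pt "0.0 0 0 0 -0.11"

```text
clock: 4.72
position: [0.5531, -0.0054, 0.1244]
ee_rot: [0.42, 0.568, -0.421, 0.569]
ft_force: [10.8, -2.4, -22.6]
grip_width: 0.15
```

>>> step_arm --pt "0.0 0 0 0 -0.08" --pt "0.0 0 0 0 -0.04" --pt "0.0 0 0 0 0"

```text
clock: 4.97
position: [0.553, -0.0054, 0.1244]
ee_rot: [0.452, 0.542, -0.453, 0.544]
ft_force: [11.2, -4.6, -22.4]
grip_width: 0.151
```

```bash
python3 look.py
```

```text
t 4.97 pos [ 0.553  -0.0054  0.1244] jaw 10.4 j [-0.59  0.29  0.6   1.81 -0.18  1.09  0.26] F [ 11.2  -4.6 -22.4] T [-0.76 -2.36  1.03] w 0.151
```

>>> step_arm --pt "0.05 0 0 0 0" --pt "0.05 0 0 0 0" --pt "0.05 0 0 0 0" --pt "0.05 0 0 0.02 0" --pt "0.05 0 0 0.03 0" --pt "0.05 0 0 0.03 0" --pt "0.0854 0 0 0.03 0" --pt "0.0854 0 0 0 0" --pt "0.0854 0 0 0 0"

```text
clock: 5.72
position: [0.5536, -0.0047, 0.2375]
ee_rot: [0.454, 0.543, -0.451, 0.544]
ft_force: [0.8, -0.3, -0.7]
grip_width: 0.973
```

```bash
python3 l2.py; python3 - <<'E'
from m import *
for n in ["scene","top"]:
    p=camera(n);P,r,c=pts(p);col=p["color"][r,c].astype(int)
    L=(abs(P[:,0]-.552)<.04)&(abs(P[:,1]+.155)<.04)&(P[:,2]>.194)&(P[:,2]<.21)&(col[:,0]-col[:,2]>50)
    if L.sum()>20: print(n,L.sum(),P[L].mean(0).round(4),cv2.minEnclosingCircle(P[L][:,:2].astype(np.float32)))
E
```

```text
t 5.72 pos [ 0.5536 -0.0047  0.2375] jaw 10.5 j [-0.62  0.18  0.62  1.68 -0.11  1.32  0.2 ] F [ 0.8 -0.3 -0.7] T [-0.   -0.    0.05] w 0.973
2289 (array([ 0.5529, -0.0046,  0.1537]), ((0.5529394745826721, -0.0036987103521823883), (0.02211688458919525, 0.05717918276786804), 0.0690334215760231))
bar 101.97747265039067
scene 1148 [ 0.5528 -0.1576  0.1992] ((0.551936149597168, -0.15617668628692627), 0.030253862962126732)
top 606 [ 0.5497 -0.1564  0.2011] ((0.5487351417541504, -0.15723372995853424), 0.029116224497556686)
```

>>> step_arm --pt "0.0854 0 -0.02 0 0" --pt "0.0854 0 -0.035 0 0" --pt "0.0854 0 -0.035 0 0" --pt "0.0854 0 -0.032 0 0" --pt "0.0854 -0.0015 -0.02 0 0" --pt "0.0854 0 -0.01 0 0" --pt "0.0854 0 0 0 0" --pt "0.0854 0 0 0 0"

```text
clock: 6.53
position: [0.5511, -0.1557, 0.2346]
ee_rot: [0.452, 0.544, -0.452, 0.543]
ft_force: [0.4, 0.7, 0.2]
grip_width: 1.004
```

```bash
cat > l3.py <<'E'
import look, sys; from h import *
p=camera("wrist"); save(sys.argv[1],p["color"]); P,r,c=pts(p); col=p["color"][r,c].astype(int)
B=(abs(P[:,0]-.552)<.05)&(abs(P[:,1]+.156)<.05)&(col[:,0]-col[:,2]>40)
K=P[B&(P[:,2]>.195)&(P[:,2]<.215)]
print(len(K),np.median(K,0).round(4),cv2.minEnclosingCircle(K[:,:2].astype(np.float32)), np.percentile(K,[1,99],0).round(4))
h,w=p["color"].shape[:2]
dark=(col.max(1)<70)&(P[:,2]>.12)&(P[:,2]<.3)
if dark.any(): print("finger low z", np.percentile(P[dark&(P[:,2]>.15)],[0.5,2,10],0).round(3))
E
python3 l3.py w2.png
```

```text
t 6.53 pos [ 0.5511 -0.1557  0.2346] jaw 10.5 j [-0.4   0.25  0.72  1.63 -0.17  1.33  0.52] F [0.4 0.7 0.2] T [ 0.02 -0.   -0.01] w 1.004
13932 [ 0.5503 -0.1535  0.2018] ((0.5508343577384949, -0.15558692812919617), 0.03017006255686283) [[ 0.5231 -0.1827  0.198 ]
 [ 0.5782 -0.1267  0.2032]]
finger low z [[ 0.483 -0.173  0.25 ]
 [ 0.486 -0.171  0.252]
 [ 0.495 -0.163  0.26 ]]
```

View pics/w2.png

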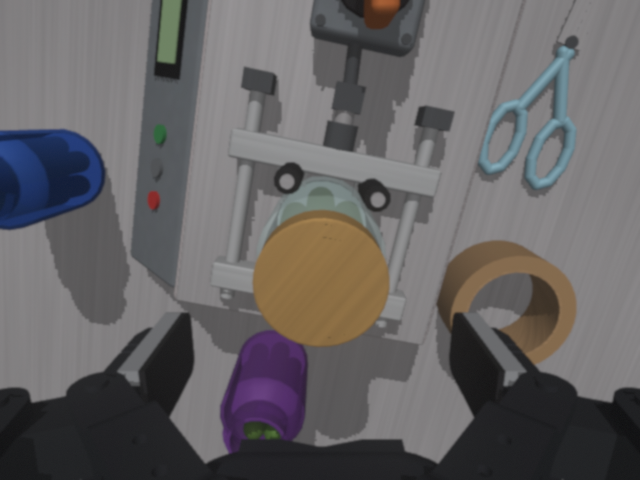

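>>> step_arm --pt "0.0854 0 0 -0.02 0" --pt "0.0854 0 0 -0.025 0" --pt "0.0854 0 0 -0.016 0" --pt "0.0854 0 0 -0.007 0" --pt "0.0854 0 0 0 0" --pt "0.0854 0 0 0 0"

```text
clock: 7.08
position: [0.5515, -0.1557, 0.1678]
ee_rot: [0.452, 0.544, -0.452, 0.544]
ft_force: [1.4, 0.9, 0.8]
grip_width: 1.002
```

>>> step_arm --pt "0.05 0 0 0 0" --pt "0.05 0 0 0 0" --pt "0.05 0 0 0 0" --pt "0.05 0 0 0 0" --pt "0.05 0 0 0 0" --force 40

```text
clock: 7.5
position: [0.5521, -0.1567, 0.1688]
ee_rot: [0.453, 0.543, -0.452, 0.544]
ft_force: [0.3, 0.9, 5.7]
grip_width: 0.696
```

```bash
python3 look.py; python3 - <<'E'
from h import *
p=camera("scene"); save("s2.png",cv2.resize(p["color"][210:400,160:410],(750,570),interpolation=2))
E
```

```text
t 7.5 pos [ 0.5521 -0.1567  0.1688] jaw 10.5 j [-0.39  0.3   0.7   1.72 -0.21  1.19  0.55] F [0.3 0.9 5.7] T [ 0.14  0.   -0.03] w 0.696
```

View pics/s2.png

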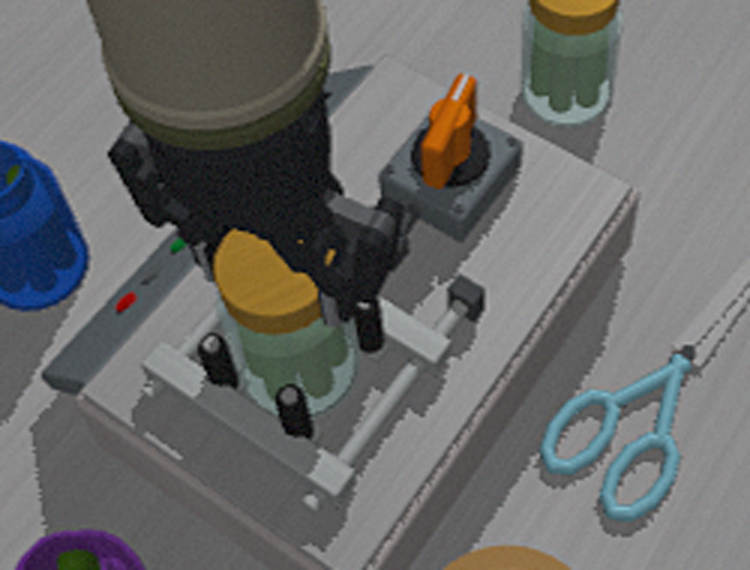

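>>> step_arm --pt "0.05 0 0 0 0" --pt "0.05 0 0 0 0" --pt "0.05 0 0 0 0.04" --pt "0.05 0 0 0 0.08" --pt "0.05 0 0 0 0.08" --pt "0.05 0 0 0 0.08" --pt "0.05 0 0 0 0.08" --pt "0.05 0 0 0 0.08" --pt "0.05 0 0 0 0.08" --force 80

```text
clock: 8.3
position: [0.5524, -0.1568, 0.1693]
ee_rot: [0.297, 0.641, -0.295, 0.643]
ft_force: [0.4, 2.1, 9.1]
grip_width: 0.682
```

```bash
python3 look.py
```

```text
t 8.3 pos [ 0.5524 -0.1568  0.1693] jaw 40.5 j [-0.32  0.29  0.62  1.71 -0.18  1.19  1.05] F [0.4 2.1 9.1] T [ 0.24  0.07 -0.1 ] w 0.682
```

```bash
python3 - <<'E'
from h import *
p=camera("wrist"); save("w3.png",p["color"])
a=cv2.imread("pics/w2.png")[180:400,180:460][...,::-1]; b=p["color"][120:480,140:500]
save("w3c.png",np.hstack([cv2.resize(a,(400,400)),cv2.resize(b,(400,400))]))
E
```

```text
(no output)
```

View pics/w3c.png

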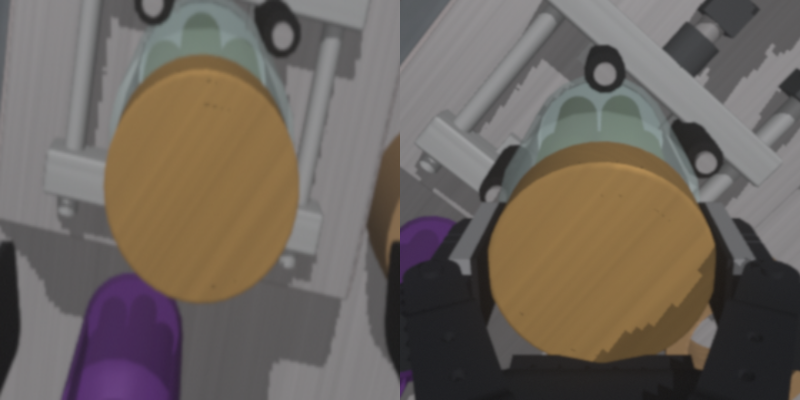

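```bash
cat > ortho.py <<'E'
from h import *
from scipy.spatial.transform import Rotation as R
def tp(pos,q):
    T=np.eye(4);T[:3,:3]=R.from_quat(q).as_matrix();T[:3,3]=pos;return T
def ortho(im,C,K,z,c,half=.029,n=290):
    g=(np.arange(n)+.5)/n*2*half-half
    X,Y=np.meshgrid(g+c[0],-g+c[1])  # cols +x, rows -y
    W=np.stack([X,Y,0*X+z,1+0*X],-1)@np.linalg.inv(C).T
    u=K[0]*W[...,0]/-W[...,2]+K[2]; v=K[1]*-W[...,1]/-W[...,2]+K[3]
    return cv2.remap(im,u.astype(np.float32),v.astype(np.float32),cv2.INTER_CUBIC)
def rot(a,b,verbose=True):
    n=len(a); yy,xx=np.mgrid[:n,:n]-(n-1)/2; rad=np.hypot(xx,yy)
    def hp(i):
        i=cv2.cvtColor(i,cv2.COLOR_RGB2GRAY).astype(np.float32); return cv2.GaussianBlur(i,(0,0),1.5)-cv2.GaussianBlur(i,(0,0),7)
    A,B=hp(a),hp(b); m=(rad<.85*n/2); out=[]
    for t in range(-20,90,1):
        M=cv2.getRotationMatrix2D(((n-1)/2,(n-1)/2),t,1); A2=cv2.warpAffine(A,M,(n,n))
        best=-1
        for dx in range(-8,9,2):
            for dy in range(-8,9,2):
                s=np.roll(A2,(dy,dx),(0,1)); x=np.clip(s[m],-6,6); y=np.clip(B[m],-6,6); best=max(best,np.corrcoef(x,y)[0,1])
        out.append((best,t))
    print(sorted(out)[::-1][:6])
E
python3 - <<'E'
from ortho import *
p=camera("wrist"); o=monitor.get_obs(); K=(p["fx"],p["fy"],p["cx"],p["cy"]); C=np.array(p["cam_to_world"])
X=np.linalg.inv(tp(o["position"],o["ee_rot"]))@C; np.save("X.npy",X); np.save("K.npy",K)
a=cv2.imread("pics/w2.png")[...,::-1]
A=ortho(a,tp([.5511,-.1557,.2346],[.452,.544,-.452,.543])@X,K,.201,(.5508,-.1556))
np.save("A.npy",A); B=ortho(p["color"],C,K,.2015,(.551,-.156))
rot(A,B); save("o.png",np.hstack([A,B]))
E
```

```text
[(np.float64(0.3829744050994623), 30), (np.float64(0.3801660158707372), 29), (np.float64(0.3418207333274332), 31), (np.float64(0.33677082570376704), 28), (np.float64(0.28239988092105966), 27), (np.float64(0.26743024380036856), 32)]
```

View pics/o.png

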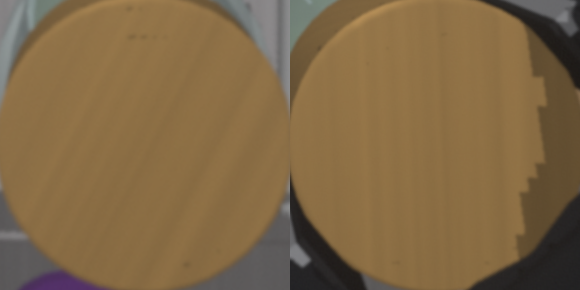

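>>> step_arm --pt "0.05 0 0 0 0.04" --pt "0.05 0 0 0 0.08" --pt "0.05 0 0 0 0.08" --pt "0.05 0 0 0 0.08" --pt "0.05 0 0 0 0.08" --pt "0.05 0 0 0.0005 0.08" --pt "0.05 0 0 0.0005 0.08" --pt "0.05 0 0 0 0" --pt "0.05 0 0 0 0" --pt "0.05 0 0 0 0"

```text
clock: 9.23
position: [0.552, -0.157, 0.1697]
ee_rot: [0.123, 0.695, -0.123, 0.697]
ft_force: [0.4, 0.5, 6.7]
grip_width: 0.686
```

```bash
python3 look.py; python3 - <<'E'
from ortho import *
p=camera("wrist"); K=np.load("K.npy")
B=ortho(p["color"],np.array(p["cam_to_world"]),K,.202,(.551,-.156)); rot(np.load("A.npy"),B)
q=camera("scene"); s=cv2.resize(q["color"][300:350,225:290],(400,308),interpolation=2)
a=cv2.imread("pics/scene.png")[...,::-1][300:350,225:290]
b=cv2.resize(cv2.imread("pics/s2.png")[270:420,195:390],(400,308))[...,::-1]
save("jarcmp.png",np.hstack([b,s]))
E
```

```text
t 9.23 pos [ 0.552  -0.157   0.1697] jaw 70.0 j [-0.26  0.28  0.54  1.71 -0.15  1.19  1.54] F [0.4 0.5 6.7] T [ 0.01 -0.09  0.08] w 0.686
[(np.float64(0.22131137135682521), 59), (np.float64(0.21992097647353237), 60), (np.float64(0.2020786703740828), 58), (np.float64(0.19993704974707505), 61), (np.float64(0.16951888740698057), 62), (np.float64(0.1679517275299768), 57)]
```

View pics/jarcmp.png

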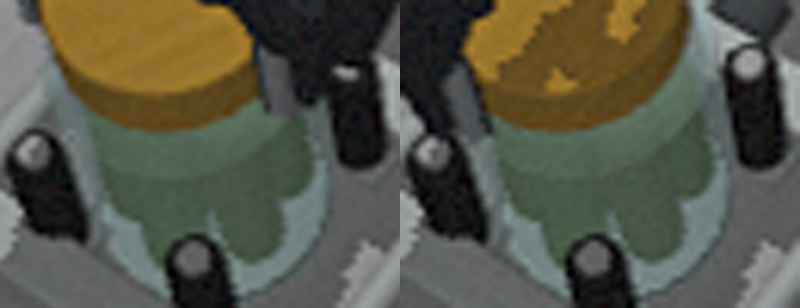

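>>> step_arm --pt "0.05 0 0 0.002 0" --pt "0.05 0 0 0.002 0" --pt "0.05 0 0 0.002 0" --pt "0.05 0 0 0 0"

```text
clock: 9.67
position: [0.5511, -0.1568, 0.1746]
ee_rot: [0.123, 0.696, -0.123, 0.696]
ft_force: [-0.5, -0.2, 0.2]
grip_width: 0.685
```

Free (no pull-back force). Lifting on.

>>> step_arm --pt "0.05 0 0 0.003 0" --pt "0.05 0 0 0.005 0" --pt "0.05 0 0 0.006 0" --pt "0.05 0 0 0.006 0" --pt "0.05 0 0 0.004 0" --pt "0.05 0 0 0.002 0" --pt "0.05 0 0 0 0" --pt "0.05 0 0 0 0" --pt "0.05 0 0 0 0" --pt "0.05 0 0 0 0" --pt "0.05 0 0 0 0" --pt "0.05 0 0 0 0"

```text
clock: 10.67
position: [0.551, -0.1567, 0.2002]
ee_rot: [0.122, 0.697, -0.122, 0.696]
ft_force: [-0.3, -0.2, -1.2]
grip_width: 0.685
```

```bash
python3 look.py; python3 - <<'E'
from h import *
p=camera("scene"); save("s3.png",cv2.resize(p["color"][190:410,150:430],(700,550),interpolation=2))
for n,z in (("scene",p),("wrist",camera("wrist"))):
    P,r,c=pts(z); col=z["color"][r,c].astype(int)
    L=P[(abs(P[:,0]-.552)<.04)&(abs(P[:,1]+.156)<.04)&(P[:,2]>.222)&(P[:,2]<.245)&(col[:,0]-col[:,2]>40)]
    if len(L)>20: print(n,len(L),L.mean(0).round(4),cv2.minEnclosingCircle(L[:,:2].astype(np.float32)))
E
```

```text
t 10.67 pos [ 0.551  -0.1567  0.2002] jaw 70.1 j [-0.26  0.25  0.54  1.67 -0.14  1.25  1.53] F [-0.3 -0.2 -1.2] T [ 0.01 -0.01 -0.02] w 0.685
scene 972 [ 0.5594 -0.1586  0.2299] ((0.5512035489082336, -0.15780235826969147), 0.030980410054326057)
wrist 30353 [ 0.5466 -0.1551  0.2326] ((0.5499650239944458, -0.15672561526298523), 0.03094186820089817)
```

View pics/s3.png

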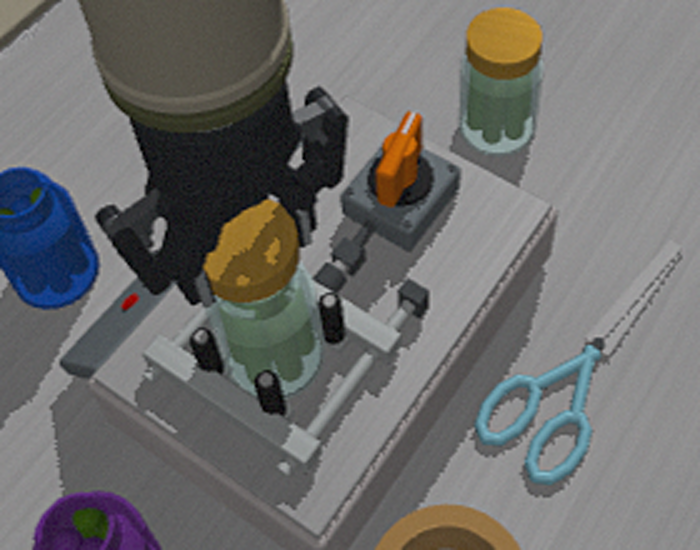

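```bash
python3 -c "
from h import *; print(ticket.hand_in())
import look"
```

```text
the job is handed in; nothing more can be done
None
the job is handed in; nothing more can be done
```

The jar is open and the job was handed in at about 10.7 s, with the gripper holding the lid above the mouth. No verdict was reported.

- **Clamp knob:** I turned it about 1.27 rad clockwise and let go. It stayed home, with its bar about 71° from where it started, and the lid had shifted about 3 mm to -y.
- **Lid turn:** I turned it 60° anticlockwise. Matching the lid's grain in wrist pictures gave 59–60°, so it did not slip in the fingers. The pickles looked the same in pictures before and after the turn, so the jar did not turn.
- **Lift:** The lid came off with almost no pull. It is held about 15 mm above the rim and within about 2 mm of where its centre was before the turn. Grip opening is 58.5 mm at 80 N, and the wrist force is about 1 N.
- **Other things:** In the last picture the jar stands on the deck and the knob is still locked. The waiting jar and scissors look undisturbed. The tape roll is only partly in view and nothing came near it. I did not measure their positions again.

No checks failed. Two readings were unexpected:
- **Lid torque:** The wrist read only about 0.1 N m midway through the lid turn, below the 0.4 N m given. That is why I checked for slip before going on.
- **Camera agreement:** The lid centre differed by 1–2 mm between the scene and wrist cameras, within their calibration.

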